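Set the carton stop to the green notch

ROBOT

A 7-joint arm with a two-finger parallel gripper is mounted at the origin on the work surface. World frame = base frame: x ahead of the robot, y to its left, z up, the work surface at z = 0. Lengths are in mm, angles in rad, forces in N, time in s.
With the tool pointing down it reaches from about 400 to 875 mm from the base axis. Payload 4.4 kg.
Tool frame: the origin (TCP) lies midway between the tips of the shut fingers; the grasp point (between the pads) lies 19 mm behind it; z points along the fingers, y is the line along which they close (so a half turn about z gives the same grasp; the last joint's range is limited). The gripper opens to 85 mm and grips with 20 to 120 N. Pads are 22 mm wide; open, the fingers measure 114 mm over their backs; the gripper's body (76 mm by 85 mm) begins 54 mm behind the grasp point. The pads swing forward as they close: fully open they stand 13 mm farther back than shut.
Start: joints at [-0.066, 0.628, 0.038, 1.517, -0.027, 0.996, -0.02], TCP at [650.014, 0.027, 231.313] pointing down, gripper open.
Joint ranges: [-3.06, 3.06], [-0.37, 2.12], [-1.25, 1.32], [0.18, 2.47], [-1.1, 4.24], [0.23, 1.98], [-2.94, 2.94]. Speed limits (rad/s): [2.57, 2.57, 3.14, 3.14, 3.14, 3.14, 3.14].

INTERFACE

Orientations are given as [roll, pitch, yaw] about the fixed x, y, z axes, in that order (R = Rz(yaw) Ry(pitch) Rx(roll)).
In Python, from cell import read_state, get_image, finish_job gives the robot as it stands.
- The arm moves only by the tool send_rows, never from a script. Its argument "series" is a list of rows, each an object of numbers: "ax", "ay", "az": the turn, a rotation vector about the tool's x, y, z in rad; "dx", "dy", "dz": the shift along the tool's x, y, z in cm; "hand": the closure, from 0 (fully open) to 1 (shut). In form: [{"ax": .., "ay": .., "az": .., "dx": .., "dy": .., "dz": .., "hand": ..}, ...]. A call has 1 to 10 rows; each row is the pose to reach, as a shift and turn from the pose commanded when the call began, along the tool's axes at that moment; what a row does not reach only later rows make up. A row lasts 1/10 s, in which the tool goes at most 50 mm and 8.59 degrees, less where a joint would pass 70% of its speed; a pose out of reach is approached as far as the arm can. A call with a gripper value outside its range is refused whole. The fingers move at their own pace and stop on an object; the grip force is fixed at half the most. Time passes only in rows, so rows that repeat a pose let the fingers close. It gives the time, the measured TCP pose, the force, the opening and the grip force at its end, in the units of the state.
- read_state(): the state, without advancing time (a new reading comes with each control period).
- get_image(name): name is "scene" or "side" or "wrist"; returns a dict with "pixels" (420x560x3 uint8, red, green, blue), "mtx" (3x3 intrinsics, pixels), "R" (3x3) and "t" (3): a world point X has camera coordinates R X + t. Camera axes: x right, y down, z forward; pixel columns grow to the right and rows downward; lengths in mm; the calibration is good to about 2 mm. A picture is of the moment at which its call begins. There is no depth.
- finish_job(): hands the job in; it is judged then, once.
The state is a dict: "clock": time; "qpos": joint angles; "qd": joint speeds; "tau": joint torques, N m; "eef_pos": TCP position; "tool_rot": TCP orientation; "force": force on the tool from outside, world axes, zero at the start; "torque": the same for the moment, N m; "width": finger opening in mm; "gripper_force": force on a finger pad.
Only numpy, scipy, OpenCV 4.12 (cv2) and the standard library are available. Lean on these libraries where they do the work, as an engineer would, in place of code of your own. Each camera call takes 0.05 s, during which the arm holds its last target. There are 200 camera calls.

TASK

The sliding stop on the carton gauge must be set for the green size: with the fingertips, push the blue stop gently along its rail until its plunger drops into the notch beside the green tab, then move clear. Only push the stop by its body: do not touch or pull up the plunger knob on top, never shove it so that it shoots along, and leave everything else where it is.

Things in the scene. Friction and masses are not known exactly. Their poses are not given: they have to be found in the camera images.
- bed: carton gauge: wooden board 250 x 490 x 12 mm fixed on the bench. A steel rail 30 mm wide, top 28 mm above the bench, runs along its own y axis at x = 0; upright end plate at the +y end. Origin on the bench under the rail, half-way along. Three V notches in the rail's top, 18 mm wide, 9 mm deep, 60 mm apart, each level (same bed y) with a colour tab.
- stop (a joint): the stop's place along the rail, m: grows in the bed's +y (to the end plate), 0 to 0.29; its middle is at bed y = value - 0.13. Starts on the plain stretch before the first notch. Weighs 0.4 to 0.85 kg, drags with about 2 N plus 20 N per m/s; leaving a notch takes about 10 N; near a notch's middle (within 5 mm) it is pulled in, the push force dips to nothing, and it stays.
- stop_top (a point): middle of the flat top of the sliding stop, 72 mm above the bench; axes as the bed's. The stop is a blue block, 92 mm along the rail, 100 mm across it, from 14 to 72 mm above the bench, with a white index line on top from the middle towards the tabs.
- push_face (a point): middle of the stop's yellow rear face, which is flat and turned away from the end plate (normal along the bed's -y); 43 mm above the bench, 47 mm from the middle of the stop. The rail (top 28 mm above the bench) runs on below and behind it.
- plunger: spring plunger in the middle of the stop, with a black knob 26 mm across and 20 mm high. Origin at the centre of the knob's underside, which is 7 mm above the stop's top (a red collar shows beneath) while the nose rides on the rail, and flush with the top when the nose has dropped into a notch. A spring (5 to 6 N) presses it down. Not to be touched.
- tab_green: green tab, an upright plate 14 x 34 (along the rail) x 34 mm fixed on the bed, 95 mm from the rail's middle on the far side from the robot, level with one notch. Origin under its centre, axes as the bed's. Which colour stands at which notch changes. Marks the wanted notch.
- tab_yellow: yellow tab, an upright plate 14 x 34 (along the rail) x 34 mm fixed on the bed, 95 mm from the rail's middle on the far side from the robot, level with one notch. Origin under its centre, axes as the bed's. Which colour stands at which notch changes.
- tab_magenta: magenta tab, an upright plate 14 x 34 (along the rail) x 34 mm fixed on the bed, 95 mm from the rail's middle on the far side from the robot, level with one notch. Origin under its centre, axes as the bed's. Which colour stands at which notch changes.
- cart_a: small black ink cartridge 36 x 62 x 20 mm, magenta label, on the front edge of the bed; origin at its underside. Bystander, leave alone.
- cart_b: small black ink cartridge 36 x 62 x 20 mm, cyan label, on the front edge of the bed; origin at its underside. Bystander, leave alone.
- cart_c: small black ink cartridge 36 x 62 x 20 mm, cyan label, on the bench to the right; origin at its underside. Bystander, leave alone.
- tape: brown roll of tape lying flat, 100 mm across, 48 mm high; origin at its underside. Bystander, leave alone.
- driver: screwdriver, 200 mm long, red handle, lying on the bench. Bystander, leave alone.
- mug: white mug, 80 mm across, 90 mm high; origin at its underside. Bystander, leave alone.
- spray: blue bottle, 60 mm across, 170 mm high; origin at its underside. Bystander, leave alone.

How it is judged (in metres and radians):
At the end, for the whole second after the job is handed in: The plunger has dropped into the notch beside the green tab: along the rail its axis is within 3 mm of the tab's middle, its knob's underside is less than 2 mm above the stop's top, and the stop is at rest (y of plunger in the frame of tab_green between -0.003 and 0.003 m and z of plunger in the frame of stop_top below 0.002 m and velocity of joint stop between -0.01 and 0.01 m/s); the robot touches nothing.
It fails at once if the robot touches the plunger knob (more than 1 N) (contact force between any of the fingers, the arm and plunger above 1 N).
It fails at once if the plunger is pulled up off the rail (knob more than 12 mm above the stop's top) (z of plunger in the frame of stop_top above 0.012 m).
It fails at once if the stop is shoved so that it shoots along the rail (faster than 0.4 m/s) (velocity of joint stop above 0.4 m/s or velocity of joint stop below -0.4 m/s).
It fails at once if a bystander is moved or lifted more than 25 mm (distance of any of cart_a, cart_b, cart_c, tape, driver, mug, spray from where it was at the start of the episode above 0.025 m).
It also fails if it takes over 51 s, if anything falls off the work surface, if the arm or the gripper's body presses on something with over 40 N, if the wrist force passes 120 N, or if a joint passes its speed limit or range.

## Working session

There is one attempt and no reset: what is moved stays moved. The work goes in short steps, Python scripts to look and compute and a tool call to move; the robot and the scene stay as the last step left them, time stands still between calls to the robot, and variables do not carry over. Pictures are saved under pics/ and viewed, at most 10 in all, crops included, and the job is handed in when it is done.

Besides the shell and the picture viewer there is one more tool, called after "Request:" by a JSON object that holds its "op" and its "data", one argument or row to a line. send_rows: Moves the arm, as the interface text tells. Its arguments: {"type":"object","properties":{"series":{"type":"array","items":{"type":"object","properties":{"ax":{"type":"number"},"ay":{"type":"number"},"az":{"type":"number"},"dx":{"type":"number"},"dy":{"type":"number"},"dz":{"type":"number"},"hand":{"type":"number"}}}}},"required":["series"]}

```bash
mkdir -p pics
python3 - <<'E'
from cell import *
import cv2,pickle
d={}
for n in("scene","side","wrist"):
    d[n]=get_image(n); cv2.imwrite(f"pics/{n}0.png",d[n]["pixels"][:,:,::-1])
pickle.dump(d,open("d0.pkl","wb"))
s=read_state();print({k:s[k] for k in("clock","eef_pos","tool_rot","width","force")})
E
```

```text
{'clock': 0.15, 'eef_pos': array([6.49549886e+02, 1.96690497e-02, 2.30601774e+02]), 'tool_rot': array([-3.14016863e+00,  1.02748261e-05,  1.57080037e+00]), 'width': 85.45725099439672, 'force': array([ 0.03460505,  0.44978465, -0.14951322])}
```

View pics/scene0.png

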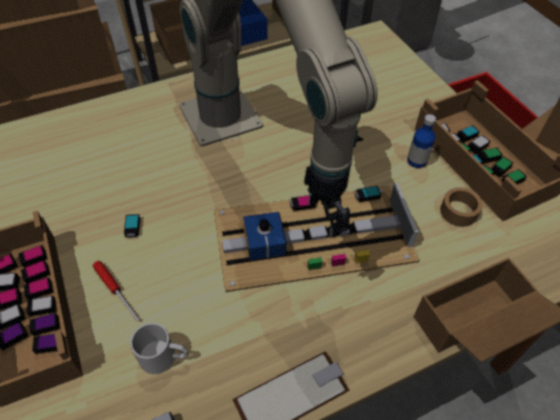

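View pics/side0.png

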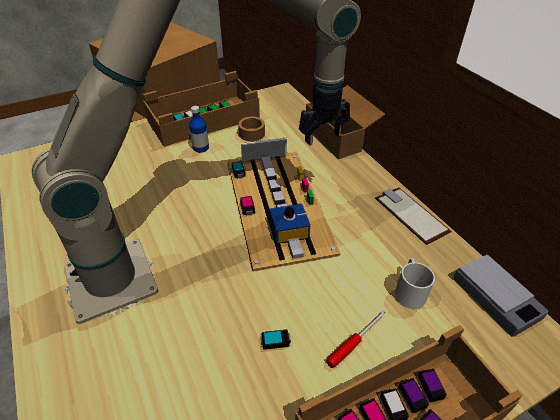

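The scene view shows the gauge in the middle: blue stop near (265,235), end plate at (403,215). The tabs run green (315,263), magenta (338,259), yellow (362,255), so green is the nearest notch. The side view shows the yellow rear face at (290,235). I'll enlarge both.

Run:
```python
import cv2
a=cv2.imread("pics/scene0.png")[170:300,205:425]; b=cv2.imread("pics/side0.png")[130:275,220:350]
cv2.imwrite("pics/c1.png",cv2.resize(a,None,fx=3.6,fy=3.6,interpolation=cv2.INTER_CUBIC))
cv2.imwrite("pics/c2.png",cv2.resize(b,None,fx=4,fy=4,interpolation=cv2.INTER_CUBIC))
```

```text
(no output)
```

View pics/c1.png

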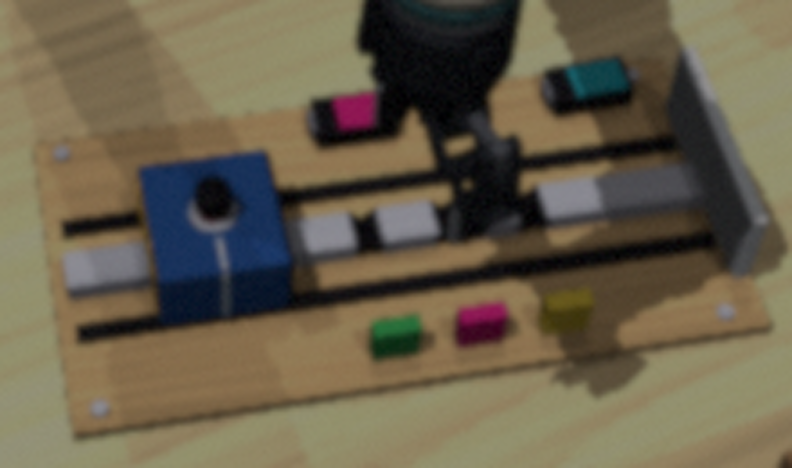

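View pics/c2.png

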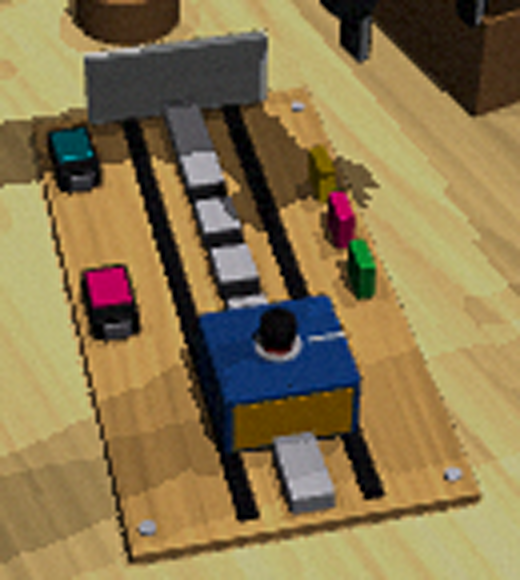

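The scene crop shows the stop top corners at about (140,168), (268,152), (290,262) and (160,282), with the green tab's centre at (397,337). In the side crop, the stop top corners are (200,318), (325,297), (357,378) and (232,403), and green is at (362,269). Next I fit the bed pose, the stop and the tab to both views.

```bash
cat > h.py <<'E'
import numpy as np, pickle, cv2
from scipy.optimize import least_squares
def proj(c,X):
    p=np.asarray(X)@np.asarray(c["R"]).T+np.asarray(c["t"]).ravel(); p=p@np.asarray(c["mtx"]).T
    return p[:,:2]/p[:,2:]
E
python3 - <<'E'
from h import *
d=pickle.load(open("d0.pkl","rb"))
# kind: 0 bed,1 stop-relative,2 tab-relative
S=[(35,140,0,-125,-245,12),(76,432,0,125,-245,12),(769,325,0,125,245,12),
(140,168,1,-50,-46,72),(268,152,1,-50,46,72),(290,262,1,50,46,72),(160,282,1,50,-46,72),(397,337,2,95,0,29),(482,323,2,95,60,29),(567,311,2,95,120,29)]
D=[(130,553,0,-125,-245,12),(478,490,0,125,-245,12),(200,318,1,-50,46,72),(325,297,1,50,46,72),(357,378,1,50,-46,72),(232,403,1,-50,-46,72),(362,269,2,95,0,29),(342,220,2,95,60,29),(322,173,2,95,120,29)]
V=[("scene",np.array(S,float),3.6,(205,170)),("side",np.array(D,float),4,(220,130))]
def res(p):
    out=[]
    for n,A,k,o in V:
        y=A[:,4]+np.where(A[:,2]==1,p[3],0)+np.where(A[:,2]==2,p[4],0); c,s=np.cos(p[2]),np.sin(p[2])
        X=np.c_[p[0]+c*A[:,3]-s*y,p[1]+s*A[:,3]+c*y,A[:,5]]
        out.append(proj(d[n],X)-(A[:,:2]/k+o))
    return np.vstack(out).ravel()
r=least_squares(res,[600,0,0.05,-110,0],x_scale=[100,100,.1,100,100],loss="soft_l1")
p=r.x;print(p.round(3));print(res(p).reshape(-1,2).round(1).tolist())
c,s=np.cos(p[2]),np.sin(p[2])
W=lambda x,y:(p[0]+c*x-s*y,p[1]+s*x+c*y)
print("travel",p[4]-p[3],"face",W(0,p[3]-46),"goal face",W(0,p[4]-46))
E
```

```text
[ 5.39516e+02  5.26290e+01 -2.64000e-01 -1.30669e+02 -1.97240e+01]
[[-0.2, 1.0], [-1.2, 1.2], [1.8, 1.8], [-1.4, -1.8], [-0.9, -2.1], [0.1, -0.6], [-1.5, -0.9], [-0.6, -0.2], [-0.4, 0.3], [-0.4, 0.2], [1.1, -1.1], [2.0, -0.5], [-1.5, -2.4], [0.6, -2.2], [1.0, -0.4], [-2.8, -1.1], [-0.6, -1.1], [-0.6, -1.0], [-0.3, -0.8]]
travel 110.94452565325682 face (np.float64(493.3787986084581), np.float64(-117.90954466962013)) goal face (np.float64(522.3518571706965), np.float64(-10.8149619402623))
```

The fit is good to about 2 px: yaw is −0.264 rad, the stop is at bed y ≈ −131 (value ≈ 0), green is at ≈ −20, so travel is about 111 mm. I'll go behind the push face, staying high, with the gripper shut and yaw aligned.

Request:
{"op": "send_rows", "data": {
  "series": [
    {"dx": -3, "dy": -2.9, "az": 0.05, "hand": 1},
    {"dx": -6, "dy": -5.8, "az": 0.1, "hand": 1},
    {"dx": -9, "dy": -8.7, "az": 0.15, "hand": 1},
    {"dx": -12, "dy": -11.6, "az": 0.2, "hand": 1},
    {"dx": -15, "dy": -14.5, "az": 0.264, "hand": 1},
    {"dx": -17.6, "dy": -17.2, "dz": 2, "az": 0.264, "hand": 1},
    {"dx": -17.6, "dy": -17.2, "dz": 4, "az": 0.264, "hand": 1},
    {"dx": -17.6, "dy": -17.2, "dz": 8, "az": 0.264, "hand": 1},
    {"dx": -17.6, "dy": -17.2, "dz": 12, "az": 0.264, "hand": 1},
    {"dx": -17.6, "dy": -17.2, "dz": 12, "az": 0.264, "hand": 1}
  ]
}}

```text
invalid input at $.series[0]: expected keys ax, ay, az, dx, dy, dz, hand
```

Run:
```python
from cell import *
from h import *
d={}
for n in("scene","side","wrist"):
    d[n]=get_image(n)
pickle.dump(d,open("d1.pkl","wb"))
s=read_state();print({k:s[k] for k in("clock","eef_pos","tool_rot","width","force")})
sd=cv2.resize(d["side"]["pixels"][130:290,200:360],(480,480),interpolation=2)
sc=cv2.resize(d["wrist"]["pixels"],(320,240)); sc=np.vstack([sc,cv2.resize(d["scene"]["pixels"][120:300,205:445],(320,240))])
cv2.imwrite("pics/m1.png",np.hstack([sd,sc])[:,:,::-1])
```

```text
{'clock': 0.3, 'eef_pos': array([6.49815861e+02, 3.13311440e-02, 2.30983192e+02]), 'tool_rot': array([-3.14095712e+00, -1.29649496e-05,  1.57079258e+00]), 'width': 85.27654926416143, 'force': array([-0.32098346, -0.35389139, -0.01866211])}
```

View pics/m1.png

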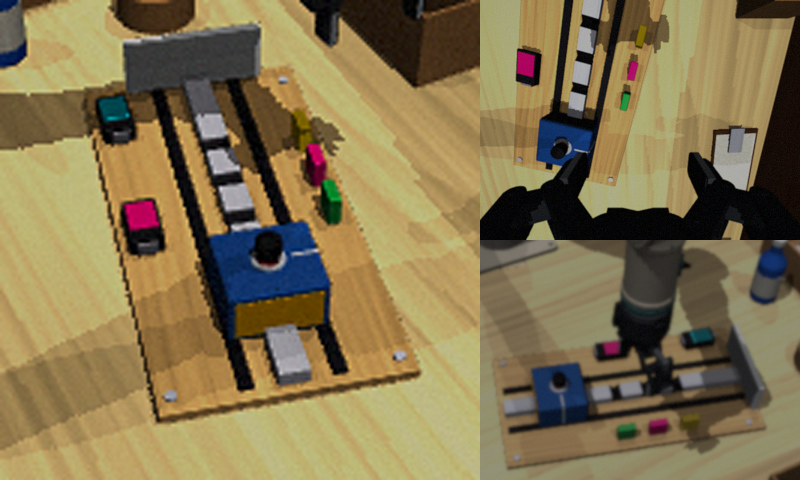

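The move was refused because rows need all seven keys. The view shows nothing has changed. Resending with full rows.

Request:
{"op": "send_rows", "data": {
  "series": [
    {"ax": 0, "ay": 0, "az": 0.05, "dx": -3, "dy": -2.9, "dz": 0, "hand": 1},
    {"ax": 0, "ay": 0, "az": 0.1, "dx": -6, "dy": -5.8, "dz": 0, "hand": 1},
    {"ax": 0, "ay": 0, "az": 0.15, "dx": -9, "dy": -8.7, "dz": 0, "hand": 1},
    {"ax": 0, "ay": 0, "az": 0.2, "dx": -12, "dy": -11.6, "dz": 0, "hand": 1},
    {"ax": 0, "ay": 0, "az": 0.264, "dx": -15, "dy": -14.5, "dz": 0, "hand": 1},
    {"ax": 0, "ay": 0, "az": 0.264, "dx": -17.6, "dy": -17.2, "dz": 2, "hand": 1},
    {"ax": 0, "ay": 0, "az": 0.264, "dx": -17.6, "dy": -17.2, "dz": 4, "hand": 1},
    {"ax": 0, "ay": 0, "az": 0.264, "dx": -17.6, "dy": -17.2, "dz": 8, "hand": 1},
    {"ax": 0, "ay": 0, "az": 0.264, "dx": -17.6, "dy": -17.2, "dz": 12, "hand": 1},
    {"ax": 0, "ay": 0, "az": 0.264, "dx": -17.6, "dy": -17.2, "dz": 12, "hand": 1}
  ]
}}

```text
clock: 1.3
eef_pos: [474.6, -174.8, 107.5]
tool_rot: [-3.132, -0.001, 1.307]
force: [-1.6, 0.3, -0.1]
width: 0.2
gripper_force: 0.0
```

Run:
```python
from cell import *
from h import *
d={}
for n in("scene","side","wrist"):
    d[n]=get_image(n)
pickle.dump(d,open("d1.pkl","wb"))
s=read_state();print({k:s[k] for k in("clock","eef_pos","tool_rot","width","force")})
sd=cv2.resize(d["side"]["pixels"][130:290,200:360],(480,480),interpolation=2)
sc=cv2.resize(d["wrist"]["pixels"],(320,240)); sc=np.vstack([sc,cv2.resize(d["scene"]["pixels"][120:300,205:445],(320,240))])
cv2.imwrite("pics/m2.png",np.hstack([sd,sc])[:,:,::-1])
```

```text
{'clock': 1.45, 'eef_pos': array([ 478.94839142, -176.32321669,  112.54499631]), 'tool_rot': array([3.13982733e+00, 1.14706872e-04, 1.30674227e+00]), 'width': -0.32338010109303694, 'force': array([ 0.8650204 , -0.08503563,  0.40260897])}
```

View pics/m2.png

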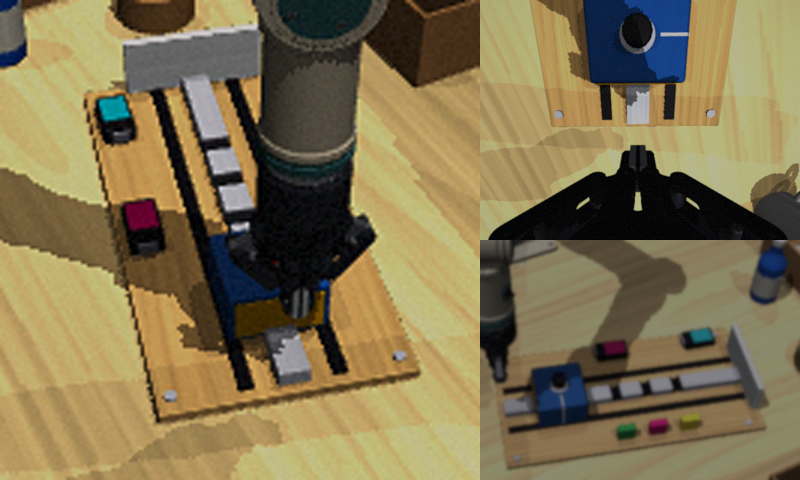

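The tool sits on the rail's axis and lines up with it: in the wrist view the rail and fingers are both at column 638. I'll lower to z ≈ 45 and close in on the face.

Request:
{"op": "send_rows", "data": {
  "series": [
    {"ax": 0, "ay": 0, "az": 0, "dx": 0, "dy": 0, "dz": 2.2, "hand": 1},
    {"ax": 0, "ay": 0, "az": 0, "dx": 0, "dy": 0, "dz": 4.4, "hand": 1},
    {"ax": 0, "ay": 0, "az": 0, "dx": 0, "dy": 0, "dz": 6.6, "hand": 1},
    {"ax": 0, "ay": 0, "az": 0, "dx": 0.8, "dy": 0, "dz": 6.6, "hand": 1},
    {"ax": 0, "ay": 0, "az": 0, "dx": 1.6, "dy": 0, "dz": 6.6, "hand": 1},
    {"ax": 0, "ay": 0, "az": 0, "dx": 2.4, "dy": 0, "dz": 6.6, "hand": 1},
    {"ax": 0, "ay": 0, "az": 0, "dx": 3.0, "dy": 0, "dz": 6.6, "hand": 1},
    {"ax": 0, "ay": 0, "az": 0, "dx": 3.4, "dy": 0, "dz": 6.6, "hand": 1},
    {"ax": 0, "ay": 0, "az": 0, "dx": 3.7, "dy": 0, "dz": 6.6, "hand": 1},
    {"ax": 0, "ay": 0, "az": 0, "dx": 4.0, "dy": 0, "dz": 6.6, "hand": 1}
  ]
}}

```text
clock: 2.45
eef_pos: [488.6, -137.2, 45.5]
tool_rot: [3.141, 0.0, 1.307]
force: [0.2, -0.9, -0.2]
width: -0.0
gripper_force: 0.0
```

Request:
{"op": "send_rows", "data": {
  "series": [
    {"ax": 0, "ay": 0, "az": 0, "dx": 0.2, "dy": 0, "dz": 0, "hand": 1},
    {"ax": 0, "ay": 0, "az": 0, "dx": 0.4, "dy": 0, "dz": 0, "hand": 1},
    {"ax": 0, "ay": 0, "az": 0, "dx": 0.6, "dy": 0, "dz": 0, "hand": 1},
    {"ax": 0, "ay": 0, "az": 0, "dx": 0.8, "dy": 0, "dz": 0, "hand": 1},
    {"ax": 0, "ay": 0, "az": 0, "dx": 1.0, "dy": 0, "dz": 0, "hand": 1},
    {"ax": 0, "ay": 0, "az": 0, "dx": 1.2, "dy": 0, "dz": 0, "hand": 1},
    {"ax": 0, "ay": 0, "az": 0, "dx": 1.4, "dy": 0, "dz": 0, "hand": 1},
    {"ax": 0, "ay": 0, "az": 0, "dx": 1.6, "dy": 0, "dz": 0, "hand": 1},
    {"ax": 0, "ay": 0, "az": 0, "dx": 1.8, "dy": 0, "dz": 0, "hand": 1},
    {"ax": 0, "ay": 0, "az": 0, "dx": 2.0, "dy": 0, "dz": 0, "hand": 1}
  ]
}}

```text
clock: 3.45
eef_pos: [493.5, -118.0, 45.2]
tool_rot: [-3.141, 0.0, 1.307]
force: [-0.9, -3.4, -1.0]
width: 0.1
gripper_force: 2.1
```

Contact made (≈3.5 N). About 95 to 100 mm remain, so I'll push steadily at 30 mm/s for 60 mm.

Request:
{"op": "send_rows", "data": {
  "series": [
    {"ax": 0, "ay": 0, "az": 0, "dx": 0.3, "dy": 0, "dz": 0, "hand": 1},
    {"ax": 0, "ay": 0, "az": 0, "dx": 0.6, "dy": 0, "dz": 0, "hand": 1},
    {"ax": 0, "ay": 0, "az": 0, "dx": 0.9, "dy": 0, "dz": 0, "hand": 1},
    {"ax": 0, "ay": 0, "az": 0, "dx": 1.2, "dy": 0, "dz": 0, "hand": 1},
    {"ax": 0, "ay": 0, "az": 0, "dx": 1.5, "dy": 0, "dz": 0, "hand": 1},
    {"ax": 0, "ay": 0, "az": 0, "dx": 1.8, "dy": 0, "dz": 0, "hand": 1},
    {"ax": 0, "ay": 0, "az": 0, "dx": 2.1, "dy": 0, "dz": 0, "hand": 1},
    {"ax": 0, "ay": 0, "az": 0, "dx": 2.4, "dy": 0, "dz": 0, "hand": 1},
    {"ax": 0, "ay": 0, "az": 0, "dx": 2.7, "dy": 0, "dz": 0, "hand": 1},
    {"ax": 0, "ay": 0, "az": 0, "dx": 3.0, "dy": 0, "dz": 0, "hand": 1}
  ]
}}

```text
clock: 4.45
eef_pos: [501.2, -88.8, 45.2]
tool_rot: [-3.141, -0.0, 1.307]
force: [-2.7, -3.3, -0.1]
width: 0.5
gripper_force: 2.3
```

Request:
{"op": "send_rows", "data": {
  "series": [
    {"ax": 0, "ay": 0, "az": 0, "dx": 0.3, "dy": 0, "dz": 0, "hand": 1},
    {"ax": 0, "ay": 0, "az": 0, "dx": 0.6, "dy": 0, "dz": 0, "hand": 1},
    {"ax": 0, "ay": 0, "az": 0, "dx": 0.9, "dy": 0, "dz": 0, "hand": 1},
    {"ax": 0, "ay": 0, "az": 0, "dx": 1.2, "dy": 0, "dz": 0, "hand": 1},
    {"ax": 0, "ay": 0, "az": 0, "dx": 1.5, "dy": 0, "dz": 0, "hand": 1},
    {"ax": 0, "ay": 0, "az": 0, "dx": 1.8, "dy": 0, "dz": 0, "hand": 1},
    {"ax": 0, "ay": 0, "az": 0, "dx": 2.1, "dy": 0, "dz": 0, "hand": 1},
    {"ax": 0, "ay": 0, "az": 0, "dx": 2.4, "dy": 0, "dz": 0, "hand": 1},
    {"ax": 0, "ay": 0, "az": 0, "dx": 2.7, "dy": 0, "dz": 0, "hand": 1},
    {"ax": 0, "ay": 0, "az": 0, "dx": 3.0, "dy": 0, "dz": 0, "hand": 1}
  ]
}}

```text
clock: 5.45
eef_pos: [508.9, -59.7, 45.3]
tool_rot: [-3.141, 0.0, 1.307]
force: [-3.4, -4.0, 1.3]
width: -0.0
gripper_force: 2.3
```

Run:
```python
from cell import *
from h import *
d={n:get_image(n) for n in("scene","side","wrist")}
pickle.dump(d,open("d2.pkl","wb"))
s=read_state();print({k:s[k] for k in("clock","eef_pos","tool_rot","force")})
sc=cv2.resize(d["scene"]["pixels"][180:290,240:400],(480,330),interpolation=2)
w=cv2.resize(d["wrist"]["pixels"],(320,240)); w=np.vstack([w,np.zeros((90,320,3),np.uint8)])
cv2.imwrite("pics/m3.png",np.hstack([sc,w])[:,:,::-1])
```

```text
{'clock': 5.6, 'eef_pos': array([510.38471005, -58.60202772,  45.4367182 ]), 'tool_rot': array([ 3.14021436e+00, -1.71039783e-03,  1.30815612e+00]), 'force': array([-1.22991409,  0.17177565, -0.69894575])}
```

View pics/m3.png

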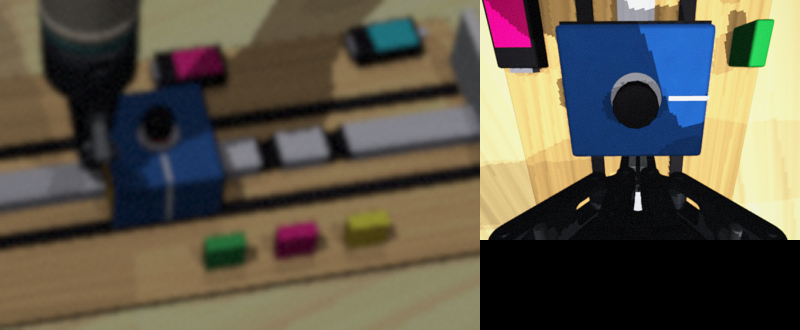

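The scene crop shows the stop's index line at (167,185), still about 40 mm short of the green tab at (225,250). The wrist view gives the line at (688,98) and the tab top at about (763,43). I'll work out the remaining distance from the wrist view.

Run:
```python
from h import *
c=pickle.load(open("d2.pkl","rb"))["wrist"];R=np.array(c["R"]);t=np.array(c["t"]).ravel();K=np.array(c["mtx"])
def bp(u,v,z):
    o=-R.T@t;r=R.T@np.linalg.solve(K,[(u-480)*1.75,v*1.75,1]);return o+r*(z-o[2])/r[2]
u=np.array([.261,.965,0]);b=np.array([.965,-.261,0])
L=bp(688,98.5,72)
for q in((763,43,46),(763,43,44),(770,20,46),(767,66,46)):
    G=bp(*q);print(G.round(1),"remaining",((G-L)@u).round(1),"x",((G-np.array([539.5,52.6,0]))@b).round(1))
```

```text
[625.3   7.5  46. ] remaining 37.2 x 94.6
[626.6   7.4  44. ] remaining 37.4 x 95.9
[630.9  21.9  46. ] remaining 52.5 x 96.2
[627.6 -10.3  46. ] remaining 20.6 x 101.5
```

About 37 mm remain, and the tab offset of 95 mm checks out. I'll push 29 mm, slowing at the end, and then creep.

Request:
{"op": "send_rows", "data": {
  "series": [
    {"ax": 0, "ay": 0, "az": 0, "dx": 0.3, "dy": 0, "dz": 0, "hand": 1},
    {"ax": 0, "ay": 0, "az": 0, "dx": 0.6, "dy": 0, "dz": 0, "hand": 1},
    {"ax": 0, "ay": 0, "az": 0, "dx": 0.9, "dy": 0, "dz": 0, "hand": 1},
    {"ax": 0, "ay": 0, "az": 0, "dx": 1.2, "dy": 0, "dz": 0, "hand": 1},
    {"ax": 0, "ay": 0, "az": 0, "dx": 1.5, "dy": 0, "dz": 0, "hand": 1},
    {"ax": 0, "ay": 0, "az": 0, "dx": 1.8, "dy": 0, "dz": 0, "hand": 1},
    {"ax": 0, "ay": 0, "az": 0, "dx": 2.1, "dy": 0, "dz": 0, "hand": 1},
    {"ax": 0, "ay": 0, "az": 0, "dx": 2.4, "dy": 0, "dz": 0, "hand": 1},
    {"ax": 0, "ay": 0, "az": 0, "dx": 2.6, "dy": 0, "dz": 0, "hand": 1},
    {"ax": 0, "ay": 0, "az": 0, "dx": 2.8, "dy": 0, "dz": 0, "hand": 1}
  ]
}}

```text
clock: 6.6
eef_pos: [517.2, -32.5, 45.4]
tool_rot: [3.141, -0.001, 1.307]
force: [1.5, -3.1, 0.0]
width: 0.2
gripper_force: 1.2
```

Request:
{"op": "send_rows", "data": {
  "series": [
    {"ax": 0, "ay": 0, "az": 0, "dx": 0.1, "dy": 0, "dz": 0, "hand": 1},
    {"ax": 0, "ay": 0, "az": 0, "dx": 0.2, "dy": 0, "dz": 0, "hand": 1},
    {"ax": 0, "ay": 0, "az": 0, "dx": 0.3, "dy": 0, "dz": 0, "hand": 1}
  ]
}}

```text
clock: 6.9
eef_pos: [516.8, -29.1, 45.0]
tool_rot: [-3.14, -0.001, 1.308]
force: [-0.2, -0.5, -0.5]
width: -0.4
gripper_force: 0.0
```

```bash
cat > look.py <<'E'
from cell import *
from h import *
import sys
d={n:get_image(n) for n in("side","wrist")}
pickle.dump(d,open("d3.pkl","wb"))
s=read_state();print({k:s[k] for k in("clock","eef_pos","force")})
sd=cv2.resize(d["side"]["pixels"][140:250,230:340],(330,330),interpolation=2)
w=cv2.resize(d["wrist"]["pixels"][:320],(440,251)); w=np.vstack([w,np.zeros((79,440,3),np.uint8)])
cv2.imwrite(sys.argv[1],np.hstack([sd,w])[:,:,::-1])
E
python3 look.py pics/m4.png
```

```text
{'clock': 7.0, 'eef_pos': array([516.96137986, -29.23212394,  45.12397069]), 'force': array([ 0.02872171, -0.19181332, -0.29862748])}
```

View pics/m4.png

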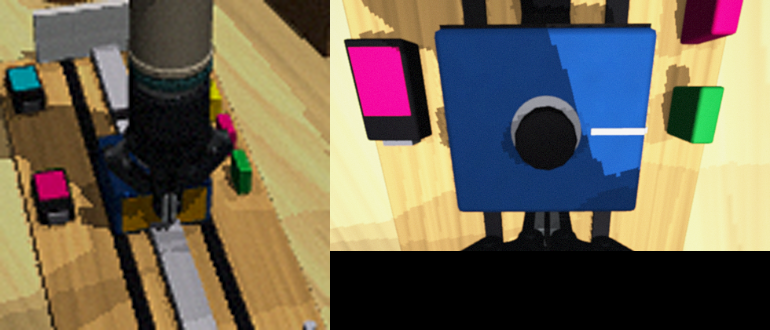

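Contact force fell to zero. The wrist view has the index line at (620,131) and the green tab centred at about (710,115), with the near edge of its top at (714,142) and the far edge at (723,87). I'll compute the remainder.

Run:
```python
from h import *
c=pickle.load(open("d3.pkl","rb"))["wrist"];R=np.array(c["R"]);t=np.array(c["t"]).ravel();K=np.array(c["mtx"]);k=560/440
def bp(u,v,z):
    o=-R.T@t;r=R.T@np.linalg.solve(K,[(u-330)*k,v*k,1]);return o+r*(z-o[2])/r[2]
u=np.array([.261,.965,0])
L=bp(620,131.5,72)
for q in((710,115,46),(723,87,46),(714,142,46)): print(((bp(*q)-L)@u).round(1))
# knob underside height: knob width in px
im=c["pixels"];y0,x0=int(131*k),int(545*k-330*k)
tcp=np.array([517,-29.2,45.1]);print("line ahead of TCP",((L-tcp)@u).round(1), "face edge", [((bp(x,211,72)-tcp)@u).round(1) for x in(470,540,630)])
g=cv2.cvtColor(im,cv2.COLOR_RGB2GRAY);roi=im[95*1:240,215:330]
cv2.imwrite("pics/k.png",np.hstack([cv2.resize(roi,None,fx=4,fy=4,interpolation=2),cv2.resize(pickle.load(open("d2.pkl","rb"))["wrist"]["pixels"][110:240,220:310],None,fx=4,fy=4.4615,interpolation=2)])[:,:,::-1][:600,:800])
```

```text
5.0
20.6
-11.1
line ahead of TCP 59.0 face edge [np.float64(15.2), np.float64(15.2), np.float64(15.3)]
```

View pics/k.png

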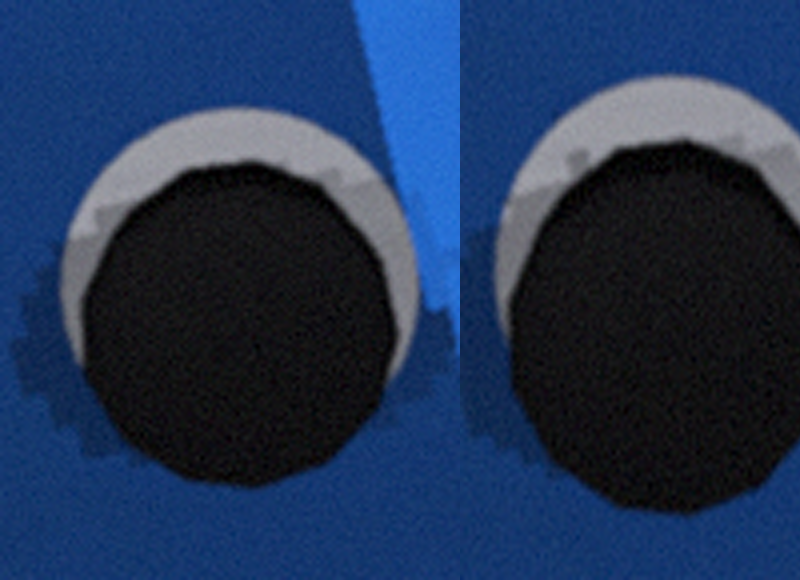

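The knob now looks about 3% smaller relative to its ring than before (0.887 against 0.914), the gap to the fingers has grown by about 4 mm, and the force is zero. So the stop has probably been pulled into the notch. The measured 5 mm remainder leaves doubt, so I'll creep forward gently and watch the force.

Request:
{"op": "send_rows", "data": {
  "series": [
    {"ax": 0, "ay": 0, "az": 0, "dx": 0.05, "dy": 0, "dz": 0, "hand": 1},
    {"ax": 0, "ay": 0, "az": 0, "dx": 0.1, "dy": 0, "dz": 0, "hand": 1},
    {"ax": 0, "ay": 0, "az": 0, "dx": 0.15, "dy": 0, "dz": 0, "hand": 1},
    {"ax": 0, "ay": 0, "az": 0, "dx": 0.2, "dy": 0, "dz": 0, "hand": 1},
    {"ax": 0, "ay": 0, "az": 0, "dx": 0.2, "dy": 0, "dz": 0, "hand": 1}
  ]
}}

```text
clock: 7.5
eef_pos: [517.9, -28.2, 45.3]
tool_rot: [-3.142, -0.0, 1.307]
force: [-1.0, 0.3, 0.3]
width: -0.1
gripper_force: 0.0
```

```bash
cat > meas.py <<'E'
from cell import *
from h import *
def seg(c):
    R=np.array(c["R"]);t=np.array(c["t"]).ravel();K=np.array(c["mtx"])
    hs=cv2.cvtColor(c["pixels"],cv2.COLOR_RGB2HSV);V=hs[...,2]
    def bp(u,v,z):
        o=-R.T@t;r=R.T@np.linalg.solve(K,[u,v,1]);return o+r*(z-o[2])/r[2]
    ud=np.array([.261,.965,0])
    # white line right of the knob, within stop top
    m=(hs[...,1]<60)&(V>200); m[:, :325]=0; m[:,405:]=0; m[:60]=0; m[260:]=0
    n,_,st,ce=cv2.connectedComponentsWithStats(m.astype(np.uint8))
    i=[j for j in range(1,n) if st[j,2]>40 and st[j,3]<20][0]
    L=bp(*ce[i],72)
    g=((hs[...,0]>50)&(hs[...,0]<75)&(hs[...,1]>120)&(V>60)).astype(np.uint8);g[:,:400]=0
    n,lb,st,ce=cv2.connectedComponentsWithStats(g);j=1+np.argmax(st[1:,4])
    q=lb==j; # bright near-vertical strip = top face: brightest part
    top=q&(V>np.percentile(V[q],70)); v,u=np.nonzero(q)
    return dict(line=ce is not None and L.round(1).tolist(),box=st[j].tolist(),topc=[np.nonzero(top)[1].mean().round(1),np.nonzero(top)[0].mean().round(1)],
      rem=((bp(np.nonzero(top)[1].mean(),np.nonzero(top)[0].mean(),46)-L)@ud).round(1), cam=(-R.T@t).round(1).tolist()),L@ud
if __name__=="__main__":
    d=pickle.load(open("d2.pkl","rb"))["wrist"],pickle.load(open("d3.pkl","rb"))["wrist"],get_image("wrist")
    pickle.dump(d[2],open("d4.pkl","wb"))
    s=read_state();print(s["clock"],s["eef_pos"].round(1),s["force"].round(1))
    for c in d:
        try: print(seg(c))
        except Exception as e: print(repr(e))
E
python3 meas.py
```

```text
7.55 [517.9 -28.3  45.3] [ 0.2 -1.   0.8]
({'line': [557.6, -12.4, 72.0], 'box': [468, 34, 47, 83, 2608], 'topc': [np.float64(487.5), np.float64(84.5)], 'rem': np.float64(33.2), 'cam': [530.4, 18.6, 188.0]}, np.float64(133.5669408128991))
({'line': [566.3, 18.6, 72.0], 'box': [459, 110, 42, 73, 2127], 'topc': [np.float64(475.7), np.float64(152.6)], 'rem': np.float64(2.1), 'cam': [537.7, 48.2, 187.7]}, np.float64(165.78745362956906))
({'line': [567.2, 22.3, 72.0], 'box': [456, 113, 42, 72, 2111], 'topc': [np.float64(473.0), np.float64(154.9)], 'rem': np.float64(-1.7), 'cam': [538.6, 49.2, 187.8]}, np.float64(169.533498750816))
```

The stop moved 3.7 mm while the tool moved about 1 mm with no force, so it was pulled into the notch on its own. I'll back off now, straight back and then up, and check.

Request:
{"op": "send_rows", "data": {
  "series": [
    {"ax": 0, "ay": 0, "az": 0, "dx": -0.2, "dy": 0, "dz": 0, "hand": 1},
    {"ax": 0, "ay": 0, "az": 0, "dx": -0.5, "dy": 0, "dz": 0, "hand": 1},
    {"ax": 0, "ay": 0, "az": 0, "dx": -0.8, "dy": 0, "dz": 0, "hand": 1},
    {"ax": 0, "ay": 0, "az": 0, "dx": -1.1, "dy": 0, "dz": 0, "hand": 1},
    {"ax": 0, "ay": 0, "az": 0, "dx": -1.1, "dy": 0, "dz": 0, "hand": 1}
  ]
}}

```text
clock: 8.05
eef_pos: [514.9, -39.7, 45.3]
tool_rot: [-3.142, 0.0, 1.306]
force: [-0.3, -0.6, -0.5]
width: -0.0
gripper_force: 0.0
```

```bash
sed -i 's/pickle.load(open("d3.pkl","rb"))\["wrist"\]/pickle.load(open("d4.pkl","rb"))/' meas.py; python3 meas.py
python3 - <<'E'
from h import *
from cell import get_image
a=pickle.load(open("d2.pkl","rb"))["wrist"]["pixels"];b=pickle.load(open("d4.pkl","rb"))["pixels"]
s=get_image("side")["pixels"]
k=lambda im,y:cv2.resize(im[y:y+150,200:350],(300,300),interpolation=2)
w=cv2.resize(b[40:290,180:550],(444,300),interpolation=2)
cv2.imwrite("pics/m5.png",np.vstack([np.hstack([k(a,110),k(b,70),np.zeros((300,144,3),np.uint8)]),np.hstack([w,cv2.resize(s[140:240,240:340],(300,300),interpolation=2)])])[:,:,::-1])
E
```

```text
8.1 [515.  -39.3  45.3] [ 0.4 -1.1  0.6]
({'line': [557.6, -12.4, 72.0], 'box': [468, 34, 47, 83, 2608], 'topc': [np.float64(487.5), np.float64(84.5)], 'rem': np.float64(33.2), 'cam': [530.4, 18.6, 188.0]}, np.float64(133.5669408128991))
({'line': [567.2, 22.3, 72.0], 'box': [456, 113, 42, 72, 2111], 'topc': [np.float64(473.0), np.float64(154.9)], 'rem': np.float64(-1.7), 'cam': [538.6, 49.2, 187.8]}, np.float64(169.533498750816))
({'line': [566.8, 22.3, 72.0], 'box': [461, 84, 43, 76, 2288], 'topc': [np.float64(478.3), np.float64(128.5)], 'rem': np.float64(-1.8), 'cam': [535.7, 37.7, 187.8]}, np.float64(169.4606136453238))
```

View pics/m5.png

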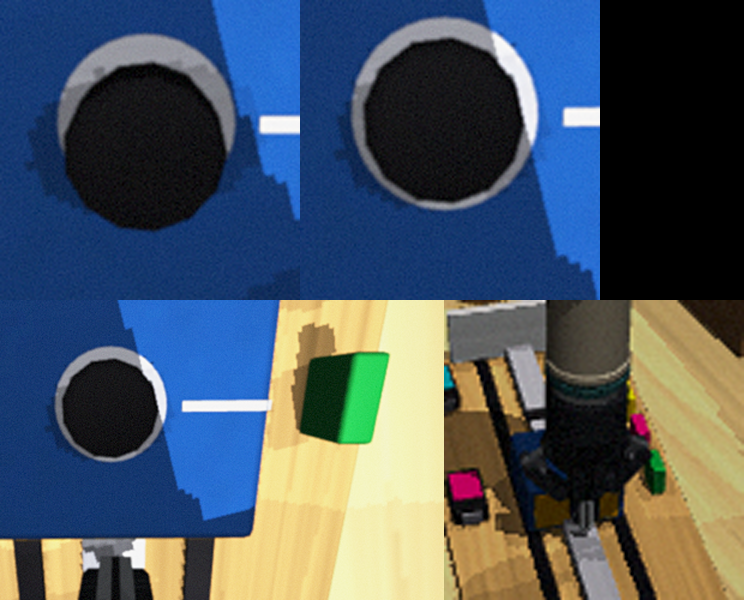

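The index line sits level with the green tab, and after backing off the stop holds still (169.5 both times). More of the ring shows around the knob. I'll check the knob height by projecting its model, and the tab's level using modelled corners.

Run:
```python
from h import *
from meas import seg
ud=np.array([.261,.965,0]);bx=np.array([.965,-.261,0]);O=np.array([539.5,52.6,0])@bx
for nm,c in(("before",pickle.load(open("d2.pkl","rb"))["wrist"]),("now",pickle.load(open("d4.pkl","rb")))):
    r,y=seg(c);V=c["pixels"].max(2)
    m=(V<50).astype(np.uint8);m[260:]=0;m[:,:190]=0;m[:,350:]=0;m=cv2.morphologyEx(m,cv2.MORPH_OPEN,np.ones((7,7)))
    n,_,st,ce=cv2.connectedComponentsWithStats(m)
    j=[i for i in range(1,n) if 60<st[i,2]<110 and 60<st[i,3]<110]
    print(nm,"knob seen x,y,w,h",[st[i,:4].tolist() for i in j])
    a=np.linspace(0,6.283,60)[:,None]
    for h in(0,2,4,7):
        P=np.vstack([y*ud+O*bx+13*np.cos(a)*bx+13*np.sin(a)*ud+[0,0,z] for z in(72+h,92+h)])
        p=proj(c,P);print(" h",h,p.min(0).round(1),np.ptp(p,0).round(1))
    # tab: fit its bed y to the green bounding box, top/bottom rows
    for dy in(-4,-2,0,2,4):
        P=np.array([(y+dy+sy*17)*ud+(O+95+sx*7)*bx+[0,0,z] for sy in(-1,1) for sx in(-1,1) for z in(12,46)])
        p=proj(c,P);print("  tab dy",dy,"rows",p.min(0)[1].round(1),p.max(0)[1].round(1),end=";")
    print(" seen",r["box"][1],r["box"][1]+r["box"][3]-1)
```

```text
before knob seen x,y,w,h [[233, 142, 80, 83]]
 h 0 [234.2 137.4] [80.2 84. ]
 h 2 [233.3 137.9] [81.8 85.7]
 h 4 [232.5 138.4] [83.5 87.4]
 h 7 [231.1 139.1] [86.1 90. ]
  tab dy -4 rows 128.2 204.0;  tab dy -2 rows 124.5 200.1;  tab dy 0 rows 120.8 196.1;  tab dy 2 rows 117.0 192.1;  tab dy 4 rows 113.3 188.1; seen 34 116
now knob seen x,y,w,h [[232, 90, 79, 80]]
 h 0 [231.8  86.7] [84.7 87.3]
 h 2 [230.9  86.3] [86.5 89.1]
 h 4 [229.9  85.8] [88.3 90.9]
 h 7 [228.4  85. ] [91.3 93.8]
  tab dy -4 rows 93.7 170.6;  tab dy -2 rows 88.8 166.4;  tab dy 0 rows 83.8 162.2;  tab dy 2 rows 78.8 157.9;  tab dy 4 rows 73.8 153.6; seen 84 159
```

The knob's size shows h changing from 7 mm to 0 mm, since both readings carry the same −6 px segmentation bias. The tab is level to within about 1 mm, so the plunger has dropped in. I'll move clear and hand in.

Request:
{"op": "send_rows", "data": {
  "series": [
    {"ax": 0, "ay": 0, "az": 0, "dx": -1.5, "dy": 0, "dz": 0, "hand": 1},
    {"ax": 0, "ay": 0, "az": 0, "dx": -3, "dy": 0, "dz": 0, "hand": 1},
    {"ax": 0, "ay": 0, "az": 0, "dx": -4.5, "dy": 0, "dz": 0, "hand": 1},
    {"ax": 0, "ay": 0, "az": 0, "dx": -6, "dy": 0, "dz": -1, "hand": 1},
    {"ax": 0, "ay": 0, "az": 0, "dx": -6, "dy": 0, "dz": -4, "hand": 1},
    {"ax": 0, "ay": 0, "az": 0, "dx": -6, "dy": 0, "dz": -7, "hand": 1},
    {"ax": 0, "ay": 0, "az": 0, "dx": -6, "dy": 0, "dz": -10, "hand": 1},
    {"ax": 0, "ay": 0, "az": 0, "dx": -6, "dy": 0, "dz": -10, "hand": 1},
    {"ax": 0, "ay": 0, "az": 0, "dx": -6, "dy": 0, "dz": -10, "hand": 1}
  ]
}}

```text
clock: 9.05
eef_pos: [499.8, -96.9, 146.4]
tool_rot: [3.14, -0.0, 1.307]
force: [-0.1, 0.4, 0.0]
width: -0.3
gripper_force: 0.0
```

```bash
python3 -c "
from cell import *
s=read_state();print(s['clock'],s['eef_pos'],s['force']);print(finish_job())"
```

```text
9.05 [499.81180034 -96.92257287 146.37484242] [-0.0957375   0.36256694  0.0495759 ]
the job is handed in; nothing more can be done
None
```

I pushed the stop into the green notch, moved the arm clear and handed the job in at about 9 s; the images showed the plunger dropped and level with the tab to about 1 mm, but the hand-in returned no verdict.

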